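# Dental lab: free the boxed-in tooth model

## Robot

A 6-joint arm with a two-finger parallel gripper is mounted at the origin on the work surface. World frame = base frame: x ahead of the robot, y to its left, z up, the work surface at z = 0. Lengths are in m, angles in degrees, forces in N, time in s.
With the tool pointing down it reaches from about 0.35 to 0.85 m from the base axis. Payload 8.1 kg.
Tool frame: the origin (TCP) lies at the very end of the fingers, on their centre line; the grasp point (between the pads) lies 19 mm behind it; z points along the fingers, y is the line along which they close (so a half turn about z gives the same grasp; the last joint's range is limited). The gripper opens to 93 mm and grips with 3 to 60 N. Pads are 15 mm wide; open, the fingers measure 128 mm over their backs; the gripper's body (75 mm by 188 mm) begins 65 mm behind the grasp point.
Start: joints at [-71.585, 7.471, 85.268, -0, 87.261, -4.893], TCP at [0.237, -0.551, 0.219] pointing down, gripper open.
Joint ranges: [-169.43, 169.43], [-51.17, 129.36], [1.28, 143.12], [-76.62, 256.62], [0, 156.53], [-152.29, 152.29]. Speed limits (degrees/s): [136.94, 136.94, 159.86, 180, 180, 180].

## Interface

Orientations are given as a 3x3 rotation matrix whose columns are the frame's x, y, z axes.
In Python, from bench import manip gives the robot as it stands.
- The arm moves only by the tool send_rows, never from a script. Its argument "deltas" is one flat list of numbers, 7 for each row, row after row: the shift along the tool's x, y, z in mm, then the turn, a rotation vector about the tool's x, y, z in rad, then the finger opening in mm, from 0 to 93. A call has 1 to 12 rows; each row shifts and turns the commanded pose from where the row before left it, along the tool's axes as they then stand; what a row does not reach is not made up. A row lasts 1/12 s, in which the tool goes at most 41.7 mm and 7.16 degrees, less where a joint would pass 70% of its speed; a pose out of reach is approached as far as the arm can. A call with a gripper value outside its range is refused whole. The fingers move at their own pace and stop on an object; the grip force is fixed at half the most. Time passes only in rows, so rows that do not move let the fingers close. It gives the time, the measured TCP pose, the force, the opening and the grip force at its end, in the units of the state.
- manip.observe(): the state, without advancing time (a new reading comes with each control period).
- manip.snapshot(name): name is "scene" or "side" or "wrist"; returns a dict with "color" (420x560x3 uint8, blue, green, red), "range_z" (420x560 float32, m along the optical axis (not along the pixel's ray), 0 where there is no reading), "intrinsics" (3x3 intrinsics, pixels), "world_from_camera" (4x4, takes a point from camera to world coordinates). Camera axes: x right, y down, z forward; pixel columns grow to the right and rows downward; lengths in m; the calibration is good to about 2 mm. A picture is of the moment at which its call begins.
- manip.sign_off(): hands the job in; it is judged then, once.
The state is a dict: "time": time; "joint_pos": joint angles; "qd": joint speeds; "joint_torque": joint torques, N m; "ee_pos": TCP position; "tool_rot": TCP orientation; "force": force on the tool from outside, world axes, zero at the start; "wrist_torque": the same for the moment, N m; "grip_width": finger opening in m; "grasp_force": force on a finger pad.
Only numpy, scipy, OpenCV 4.12 (cv2) and the standard library are available. Lean on these libraries where they do the work, as an engineer would, in place of code of your own. Each camera call takes 0.05 s, during which the arm holds its last target. There are 200 camera calls.

## Task

The tooth model is boxed in by three powder bottles. First move all three bottles into the aluminium tray, standing upright, without shifting the model; then set the model upright on the middle of the green agate slab; and only then put each bottle back, upright, on the middle of the coaster of its own colour. Don't knock anything over, and leave the rinsing glass where it is.

Things in the scene. Friction and masses are not known exactly. Their poses are not given: they have to be found in the camera images.
- red_bottle_center (a point): Centre (52.5 mm above its underside) of the loose powder bottle with a red cap: an upright white cylinder 40 mm across and 78 mm high with a red band, under a red cap 37 mm across; 105 mm high in all, about 0.14 kg. z is up the bottle. At the start it stands on the coaster of its own colour.
- yellow_bottle_center (a point): Centre (52.5 mm above its underside) of the loose powder bottle with a yellow cap: an upright white cylinder 40 mm across and 78 mm high with a yellow band, under a yellow cap 37 mm across; 105 mm high in all, about 0.14 kg. z is up the bottle. At the start it stands on the coaster of its own colour.
- blue_bottle_center (a point): Centre (52.5 mm above its underside) of the loose powder bottle with a blue cap: an upright white cylinder 40 mm across and 78 mm high with a blue band, under a blue cap 37 mm across; 105 mm high in all, about 0.14 kg. z is up the bottle. At the start it stands on the coaster of its own colour.
- model_center (a point): Centre (22 mm above its underside) of the loose tooth model, about 0.2 kg: a beige plaster block 36 (its x) by 84 (its y) by 28 mm high with pink gum and six cream teeth, 44 mm high in all; hold it across its 36 mm by the block. At the start it lies on the grey board between the bottles: two side by side on the robot's side, one on the far side, each row 58 mm from the model's middle line.
- red_coaster: Fixed red disc, 60 mm across, 4 mm thick, on the grey 200 mm square board (8 mm thick, on the bench): home of the red-capped bottle. Origin: centre of its underside, 8 mm above the bench. Axes as the board's: y along the pair of near coasters (94 mm apart), x from them towards the far one (116 mm further). Any colour may be at any place.
- yellow_coaster: Fixed yellow disc, 60 mm across, 4 mm thick, on the grey 200 mm square board (8 mm thick, on the bench): home of the yellow-capped bottle. Origin: centre of its underside, 8 mm above the bench. Axes as the board's: y along the pair of near coasters (94 mm apart), x from them towards the far one (116 mm further). Any colour may be at any place.
- blue_coaster: Fixed blue disc, 60 mm across, 4 mm thick, on the grey 200 mm square board (8 mm thick, on the bench): home of the blue-capped bottle. Origin: centre of its underside, 8 mm above the bench. Axes as the board's: y along the pair of near coasters (94 mm apart), x from them towards the far one (116 mm further). Any colour may be at any place.
- tray: Fixed low aluminium tray, left or right of the board: 240 mm (its x) by 100 mm (its y) outside, walls 5 mm thick and 14 mm high, inner floor 5 mm above the bench. Origin: centre of its underside. Three bottles fit in one row along x, 72 mm apart.
- slab: Fixed round green agate work slab, 120 mm across, on a grey 170 mm square mat, on the other side of the board from the tray. Origin: on the bench below the middle of the disc; the slab's top is 16 mm above the origin.
- glass_rim (a point): Centre of the mouth of the empty rinsing glass, 68 mm across and 85 mm high, standing loose on the bench beyond the board; to be left alone.
There are look-alikes about, which are no part of the job. What is shaped like the part that bears blue_bottle_center but black or orange is not meant.

How it is judged (in metres and radians):
On the way, in this order (a step that is already met when the one before it is completed fails the run):
1. all three bottles stand upright in the tray while the model is still where it was (within 20 mm) (x of red_bottle_center in the frame of tray between -0.105 and 0.105 m and y of red_bottle_center in the frame of tray between -0.037 and 0.037 m and z of red_bottle_center in the frame of tray between 0.05 and 0.066 m and angle between each of red_bottle_center, yellow_bottle_center, blue_bottle_center's own z axis and vertical below 0.12 rad and x of yellow_bottle_center in the frame of tray between -0.105 and 0.105 m and y of yellow_bottle_center in the frame of tray between -0.037 and 0.037 m and z of yellow_bottle_center in the frame of tray between 0.05 and 0.066 m and x of blue_bottle_center in the frame of tray between -0.105 and 0.105 m and y of blue_bottle_center in the frame of tray between -0.037 and 0.037 m and z of blue_bottle_center in the frame of tray between 0.05 and 0.066 m and distance of model_center from where it was at the start of the episode below 0.02 m), for 0.2 s.
2. the model rests upright on the middle of the slab (within 15 mm) while all three bottles stand in the tray (x of red_bottle_center in the frame of tray between -0.105 and 0.105 m and y of red_bottle_center in the frame of tray between -0.037 and 0.037 m and z of red_bottle_center in the frame of tray between 0.05 and 0.066 m and angle between each of red_bottle_center, yellow_bottle_center, blue_bottle_center, model_center's own z axis and vertical below 0.12 rad and x of yellow_bottle_center in the frame of tray between -0.105 and 0.105 m and y of yellow_bottle_center in the frame of tray between -0.037 and 0.037 m and z of yellow_bottle_center in the frame of tray between 0.05 and 0.066 m and x of blue_bottle_center in the frame of tray between -0.105 and 0.105 m and y of blue_bottle_center in the frame of tray between -0.037 and 0.037 m and z of blue_bottle_center in the frame of tray between 0.05 and 0.066 m and horizontal distance between model_center and slab below 0.015 m and z of model_center in the frame of slab between 0.031 and 0.045 m and linear speed of model below 0.02 m/s), for 0.2 s.
At the end, for the whole second after the job is handed in: Each bottle stands upright (within 7 degrees) and at rest on the coaster of its own colour, within 12 mm of its centre, and the model rests upright on the slab within 15 mm of its centre (horizontal distance between red_bottle_center and red_coaster below 0.012 m and z of red_bottle_center in the frame of red_coaster between 0.05 and 0.063 m and angle between each of red_bottle_center, yellow_bottle_center, blue_bottle_center, model_center's own z axis and vertical below 0.12 rad and linear speed of each of red_bottle, yellow_bottle, blue_bottle, model below 0.02 m/s and horizontal distance between yellow_bottle_center and yellow_coaster below 0.012 m and z of yellow_bottle_center in the frame of yellow_coaster between 0.05 and 0.063 m and horizontal distance between blue_bottle_center and blue_coaster below 0.012 m and z of blue_bottle_center in the frame of blue_coaster between 0.05 and 0.063 m and horizontal distance between model_center and slab below 0.015 m and z of model_center in the frame of slab between 0.031 and 0.045 m); the robot touches nothing.
It fails at once if a bottle or the model is knocked over (angle between any of red_bottle_center, yellow_bottle_center, blue_bottle_center, model_center's own z axis and vertical above 0.8 rad).
It fails at once if the rinsing glass is shifted by more than 20 mm (distance of glass_rim from where it was at the start of the episode above 0.02 m).
It also fails if it takes over 136 s, if anything falls off the work surface, if the arm or the gripper's body presses on something with over 40 N, if the wrist force passes 120 N, or if a joint passes its speed limit or range.

## Working session

There is one attempt and no reset: what is moved stays moved. The work goes in short steps, Python scripts to look and compute and a tool call to move; the robot and the scene stay as the last step left them, time stands still between calls to the robot, and variables do not carry over. Pictures are saved under pics/ and viewed, at most 14 in all, crops included, and the job is handed in when it is done.

Besides the shell and the picture viewer there is one more tool, called after "Request:" as a command line: name --argument value ..., lists and objects as JSON in quotes. send_rows: Moves the arm, as the interface text tells. Its arguments: {"type":"object","properties":{"deltas":{"type":"array","items":{"type":"number"}}},"required":["deltas"]}

```bash
mkdir -p pics; ls; python3 - <<'E'
from bench import manip
import cv2
s=manip.observe(); print(s)
for n in("scene","side"):
    d=manip.snapshot(n); cv2.imwrite(f"pics/{n}0.png",d["color"]); print(n,d["world_from_camera"].round(3).tolist(),d["intrinsics"].tolist())
E
```

```text
pics
{'time': 0.0, 'joint_pos': array([-7.15849253e+01,  7.51449869e+00,  8.53292412e+01, -1.40471201e-03,
        8.72621674e+01, -4.89443952e+00]), 'qd': array([-0.05301473,  0.04449025, -0.03543429, -0.06134591, -0.06671158,
        0.07154802]), 'joint_torque': array([ 2.24510381e-04, -5.59831023e+01, -4.91763604e+01,  7.67849805e-02,
        3.51759593e-02, -1.73142753e-04]), 'ee_pos': array([ 0.23723502, -0.5504808 ,  0.21759418]), 'tool_rot': array([[ 9.18380254e-01,  3.95698547e-01, -6.07151420e-04],
       [ 3.95698990e-01, -9.18378604e-01,  1.74604120e-03],
       [ 1.33311093e-04, -1.84377897e-03, -9.99998291e-01]]), 'force': array([-0.27184832, -0.82689229, -0.19895382]), 'wrist_torque': array([-0.05254951,  0.02126456,  0.02741501]), 'grasp_force': 0.0, 'grip_width': 0.09323481600443397}
scene [[0.245, 0.824, -0.51, 0.975], [0.97, -0.206, 0.132, -0.109], [0.004, -0.527, -0.85, 0.732], [0.0, 0.0, 0.0, 1.0]] [[405.7214377386456, 0.0, 279.5509884465746], [0.0, 405.7214377386456, 209.9458966097738], [0.0, 0.0, 1.0]]
side [[0.95, -0.23, 0.21, 0.414], [-0.311, -0.666, 0.678, -0.548], [-0.016, -0.709, -0.705, 0.644], [0.0, 0.0, 0.0, 1.0]] [[387.79890386281494, 0.0, 278.02941256236596], [0.0, 387.79890386281494, 208.14141181436722], [0.0, 0.0, 1.0]]
```

View pics/scene0.png

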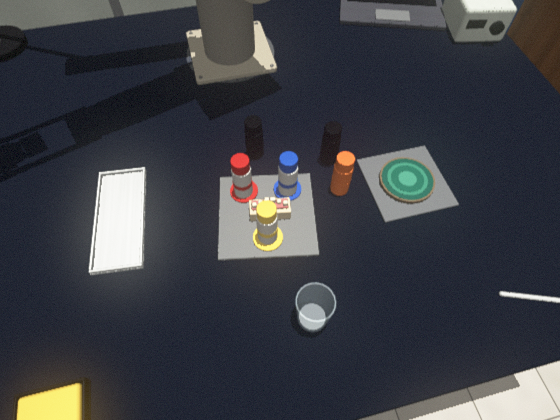

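View pics/side0.png

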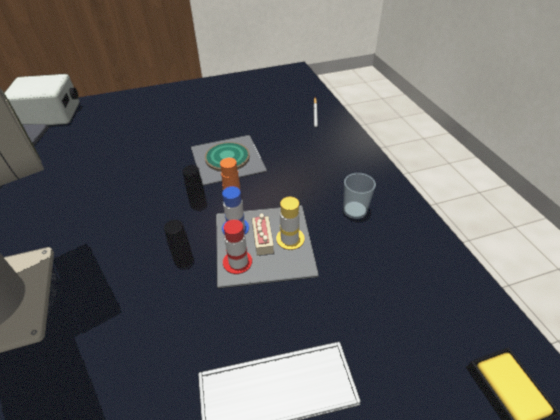

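The scene view shows caps at about red (241,162), blue (288,160) and yellow (267,212). The tray is on the left at (119,219) and the slab on the right at (406,180). The black bottles at (254,135) and (331,143), the orange one at (343,172) and the glass at (314,308) are obstacles. The side view agrees with this.

```bash
cat > h.py <<'E'
from bench import manip
import cv2, numpy as np
def cloud(n):
    d=manip.snapshot(n); z=d["range_z"]; K=d["intrinsics"]; T=d["world_from_camera"]
    v,u=np.mgrid[:z.shape[0],:z.shape[1]]
    P=np.stack([(u-K[0,2])/K[0,0]*z,(v-K[1,2])/K[1,1]*z,z,np.ones_like(z)],-1)@T.T
    P=P[...,:3]; P[z==0]=np.nan
    return d,P,cv2.cvtColor(d["color"],cv2.COLOR_BGR2HSV)
HUE={"red":(-7,7),"yellow":(22,34),"blue":(105,125),"orange":(8,18),"green":(60,95)}
def cm(H,c,smin=130,vmin=60):
    h=H[...,0].astype(int); h=np.where(h>170,h-180,h); a,b=HUE[c]
    return (h>=a)&(h<=b)&(H[...,1]>=smin)&(H[...,2]>=vmin)
def inbox(P,x0,x1,y0,y1,z0,z1):
    return (P[...,0]>x0)&(P[...,0]<x1)&(P[...,1]>y0)&(P[...,1]<y1)&(P[...,2]>z0)&(P[...,2]<z1)
def circ(p):
    A=np.c_[2*p[:,:2],np.ones(len(p))]; s=np.linalg.lstsq(A,(p[:,:2]**2).sum(1),rcond=None)[0]
    return s[:2],np.sqrt(s[2]+s[:2]@s[:2])
def hullcirc(p):  # enclosing circle of points
    return cv2.minEnclosingCircle((p[:,:2]*1000).astype(np.float32))
def rect(p):
    return cv2.minAreaRect((p[:,:2]*1000).astype(np.float32))
def big(m):
    n,l,s,_=cv2.connectedComponentsWithStats(m.astype(np.uint8)); return l==1+np.argmax(s[1:,4])
E
python3 - <<'E'
from h import *
for n in("scene","side"):
    d,P,H=cloud(n); print(n)
    ws=inbox(P,.2,.9,-.6,.6,-.01,.2)
    for c in("red","yellow","blue","orange"):
        m=big(cm(H,c)&ws&(P[...,2]>.09)); q=P[m]; zt=np.percentile(q[:,2],95); t=q[q[:,2]>zt-.006]
        print(c,len(t),zt.round(4),"mean",t.mean(0).round(4),"enc",np.round(hullcirc(t)[0],1),round(hullcirc(t)[1],1))
        m=cm(H,c)&ws&(P[...,2]<.02)
        if m.sum()>30: m=big(m); print("  coaster",m.sum(),np.round(hullcirc(P[m])[0],1),round(hullcirc(P[m])[1],1))
    m=big(cm(H,"green",60,40)&ws); print("slab",np.round(hullcirc(P[m])[0],1),hullcirc(P[m])[1],np.median(P[m][:,2]))
    S,V=H[...,1],H[...,2]
    m=big((S<50)&(V>60)&inbox(P,.3,.9,-.2,.2,0,.014)); print("board",rect(P[m]))
    m=big((S<60)&(V>130)&inbox(P,.2,.95,-.7,-.15,-.005,.03)); print("tray",rect(P[m]))
    m=inbox(P,.2,.9,-.3,.3,.06,.13)&(V<45); 
    k,l,s,ce=cv2.connectedComponentsWithStats(m.astype(np.uint8))
    for i in range(1,k):
        if s[i,4]>60: print("dark",s[i,4],P[l==i].mean(0).round(3),P[l==i].max(0).round(3))
    m=inbox(P,.3,.9,-.1,.2,.015,.056)&(H[...,1]<140)&(V>90)
    print("model-ish",m.sum(),rect(P[m]))
E
```

```text
scene
red 231 0.1197 mean [ 0.4776 -0.0606  0.1178] enc [476.1 -60.3] 18.8
  coaster 189 [475.8 -59.1] 30.1
yellow 44 0.1171 mean [ 0.6095 -0.0383  0.115 ] enc [603.1 -37.3] 16.1
  coaster 91 [604.  -38.3] 26.9
blue 234 0.1194 mean [0.4959 0.0319 0.1176] enc [495.1  32.6] 18.8
  coaster 79 [502.6  46.7] 24.1
orange 227 0.1074 mean [0.5134 0.144  0.1055] enc [512.3 144.7] 18.8
  coaster 85 [516.9 142.6] 18.9
slab [532.5 293.7] 56.189876556396484 0.016421172063024625
board ((531.7963256835938, -6.2615814208984375), (287.8243103027344, 308.1534423828125), 55.902793884277344)
tray ((474.58636474609375, -325.6154479980469), (107.23846435546875, 242.2886199951172), 84.4403076171875)
dark 417 [ 0.379 -0.014  0.091] [0.391 0.006 0.109]
dark 414 [0.436 0.143 0.09 ] [0.448 0.164 0.108]
model-ish 1480 ((615.0455322265625, -17.891876220703125), (238.83151245117188, 321.77032470703125), 63.54459762573242)
side
red 243 0.1172 mean [ 0.4771 -0.0612  0.1158] enc [477.9 -59.7] 19.4
  coaster 212 [474.7 -57.6] 31.2
yellow 212 0.1174 mean [ 0.5958 -0.0364  0.1157] enc [596.6 -35. ] 18.8
  coaster 172 [597.7 -35.8] 29.7
blue 185 0.1174 mean [0.4948 0.0314 0.1157] enc [494.7  33. ] 18.5
  coaster 33 [516.9  28.3] 15.2
orange 143 0.1055 mean [0.5131 0.1436 0.1037] enc [513.6 146.1] 19.4
slab [534.7 298.2] 55.79560089111328 0.01451257733590161
board ((541.7393188476562, -18.523162841796875), (212.73565673828125, 206.40626525878906), 78.43497467041016)
tray ((476.8106384277344, -317.0430908203125), (108.22270202636719, 246.55923461914062), 83.78209686279297)
dark 378 [0.428 0.138 0.089] [0.447 0.165 0.107]
dark 519 [ 0.372 -0.02   0.09 ] [0.391 0.007 0.108]
model-ish 1562 ((636.1914672851562, 7.88189697265625), (229.5048065185547, 328.3460388183594), 80.0335922241211)
```

Request:
send_rows --deltas '[0,0,0,0,0,0.1006,93,0,0,0,0,0,0.1006,93,0,0,0,0,0,0.1006,93,0,0,0,0,0,0.1006,93,0,0,0,0,0,0.1006,93,0,0,0,0,0,0.1006,93,10,-37,0,0,0,0,93,10,-37,0,0,0,0,93,10,-37,0,0,0,0,93,10,-37,0,0,0,0,93,10,-37,0,0,0,0,93,10,-37,0,0,0,0,93]'

```text
time: 1.2
ee_pos: [0.34, -0.3433, 0.2185]
tool_rot: [[0.981, -0.196, 0.0], [-0.196, -0.981, 0.0], [-0.0, -0.0, -1.0]]
force: [1.3, -0.1, 0.5]
grip_width: 0.0931
grasp_force: 0.0
```

Request:
send_rows --deltas '[10,-37,0,0,0,0,93,10,-37,0,0,0,0,93,10,-37,0,0,0,0,93,10,-37,0,0,0,0,93,10,-37,0,0,0,0,80,10,-37,0,0,0,0,70,10,-37,0,0,0,0,70,9.4,-37,0,0,0,0,70,0,-9.4,0,0,0,0,70,0,0,0,0,0,0,70]'

```text
time: 2.03
ee_pos: [0.4776, -0.0585, 0.2184]
tool_rot: [[0.982, -0.191, -0.0], [-0.191, -0.982, 0.001], [-0.001, -0.001, -1.0]]
force: [0.9, -0.1, 0.6]
grip_width: 0.0703
grasp_force: 0.0
```

```bash
cat >> h.py <<'E'
def to(x,y,z,yaw=None):
    s=manip.observe(); R=s["tool_rot"]; 
    print("t",round(s["time"],2),"tcp",s["ee_pos"].round(4),"yaw",np.degrees(np.arctan2(R[1,0],R[0,0])).round(2),"tilt",R[2,:2].round(4),"delta",((np.array([x,y,z])-s["ee_pos"])@R*1000).round(1),"w",round(s["grip_width"]*1e3,1),s["grasp_force"],"F",s["force"].round(1))
E
python3 - <<'E'
from h import *
to(.4765,-.0602,.052)
d=manip.snapshot("wrist"); cv2.imwrite("pics/w1.png",d["color"]); print(d["world_from_camera"].round(3).tolist())
E
```

```text
t 2.03 tcp [ 0.4776 -0.0585  0.2184] yaw -11.03 tilt [-0.0006 -0.0005] delta [ -0.7   1.9 166.4] w 70.3 0.0 F [ 0.9 -0.1  0.6]
[[-0.192, -0.954, -0.231, 0.542], [-0.981, 0.186, 0.046, -0.071], [-0.001, 0.236, -0.972, 0.385], [0.0, 0.0, 0.0, 1.0]]
```

View pics/w1.png

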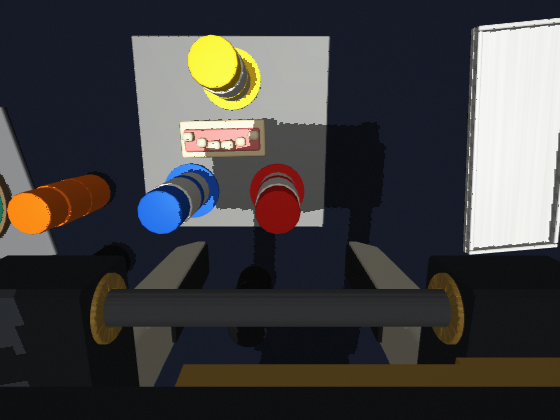

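The wrist view shows red at (277,210), blue at (160,210), yellow at (213,62), the model at (222,138) and the tray at right (515,140). Red sits between the fingers.

```bash
cat >> h.py <<'E'
def bottles(n):
    d,P,H=cloud(n); ws=inbox(P,.2,.9,-.6,.6,-.01,.25)
    for c in("red","yellow","blue"):
        m=cm(H,c)&ws&(P[...,2]>.08)
        if m.sum()<30: continue
        q=P[big(m)]; zt=np.percentile(q[:,2],95); t=q[q[:,2]>zt-.005]
        print(c,len(t),"top",zt.round(4),"enc",np.round(hullcirc(t)[0],1),round(hullcirc(t)[1],1))
        m=cm(H,c)&ws&(P[...,2]<.02)
        if m.sum()>30: m=big(m); print("  coaster",m.sum(),np.round(hullcirc(P[m])[0],1),round(hullcirc(P[m])[1],1))
    return d,P,H
E
python3 - <<'E'
from h import *
d,P,H=bottles("wrist")
m=big(inbox(P,.5,.58,-.12,.09,.02,.06)&(H[...,2]>60)&~cm(H,"blue")&~cm(H,"yellow")); print("model",m.sum(),rect(P[m]),P[m][:,2].max())
m=big((H[...,1]<60)&(H[...,2]>110)&inbox(P,.2,.95,-.7,-.22,-.005,.03)); print("tray",rect(P[m]))
E
```

```text
red 1572 top 0.1181 enc [478.  -58.6] 18.4
  coaster 759 [476.  -57.3] 30.4
yellow 2125 top 0.1184 enc [597. -34.] 18.4
  coaster 936 [599.3 -34.1] 30.1
blue 1607 top 0.1182 enc [496.  34.] 18.4
  coaster 845 [494.3  34.9] 30.6
model 3114 ((542.8032836914062, -15.724365234375), (83.9620132446289, 35.9961051940918), 80.29324340820312) 0.05560386651089344
tray ((470.54779052734375, -325.5987854003906), (112.64720153808594, 241.3856658935547), 84.4073715209961)
```

Request:
send_rows --deltas '[0,1.5,35,0,0,0,70,0,0,35,0,0,0,70,0,0,35,0,0,0,70,0,0,35,0,0,0,70,0,0,18,0,0,0,70,0,0,8,0,0,0,70,0,0,0,0,0,0,70,0,0,0,0,0,0,70]'

```text
time: 2.8
ee_pos: [0.4772, -0.0637, 0.0535]
tool_rot: [[0.98, -0.197, 0.001], [-0.197, -0.98, -0.0], [0.001, 0.0, -1.0]]
force: [0.3, 0.4, 0.2]
grip_width: 0.0699
grasp_force: 0.0
```

Request:
send_rows --deltas '[0,-4,1,0,0,0,70,0,0,0,0,0,0,70,0,0,0,0,0,0,30,0,0,0,0,0,0,30,0,0,0,0,0,0,30,0,0,0,0,0,0,30,0,0,0,0,0,0,30,0,0,0,0,0,0,30,0,0,-10,0,0,0,30,0,0,-20,0,0,0,30,0,0,-20,0,0,0,30]'

```text
time: 3.72
ee_pos: [0.4765, -0.0583, 0.1016]
tool_rot: [[0.981, -0.196, -0.003], [-0.196, -0.981, 0.001], [-0.003, -0.0, -1.0]]
force: [0.5, 0.5, -1.2]
grip_width: 0.0399
grasp_force: 30.0
```

Request:
send_rows --deltas '[-1,12,-5,0,0,0,30,-2,22,0,0,0,0,30,-2.5,30,0,0,0,0,30,-2.5,30,0,0,0,0,30,-2.5,30,0,0,0,0,30,-2.5,30,0,0,0,0,30,-2.5,30,0,0,0,0,30,-2.5,30,0,0,0,0,30,-2,30,0,0,0,0,30,-1,18,0,0,0,0,30,-1,7,0,0,0,0,30,0,0,0,0,0,0,30]'

```text
time: 4.72
ee_pos: [0.403, -0.3193, 0.1069]
tool_rot: [[0.98, -0.198, -0.0], [-0.198, -0.98, -0.0], [-0.0, 0.0, -1.0]]
force: [0.3, -0.0, -2.1]
grip_width: 0.0393
grasp_force: 30.0
```

```bash
python3 - <<'E'
from h import *
to(.404,-.316,.046)
d,P,H=bottles("wrist"); cv2.imwrite("pics/w2.png",d["color"])
for n in("wrist","scene","side"):
    if n!="wrist": d,P,H=cloud(n)
    m=big((H[...,1]<60)&(H[...,2]>100)&inbox(P,.2,.95,-.7,-.22,-.005,.03)); q=P[m]; print("tray",rect(q), "floor",rect(q[q[:,2]<.008]))
E
```

```text
t 4.72 tcp [ 0.403  -0.3193  0.1069] yaw -11.4 tilt [-0.0002  0.    ] delta [ 0.4 -3.4 60.9] w 39.3 29.972256124019623 F [ 0.3 -0.  -2.1]
red 3684 top 0.1732 enc [ 402.1 -318.6] 18.1
tray ((466.1466064453125, -322.05450439453125), (95.43592071533203, 190.49749755859375), 84.18243408203125) floor ((466.38201904296875, -319.73199462890625), (90.80521392822266, 190.47499084472656), 84.1656265258789)
tray ((468.9222106933594, -324.82257080078125), (108.19447326660156, 256.4374694824219), 84.12987518310547) floor ((468.9222106933594, -324.82257080078125), (108.19447326660156, 256.4374694824219), 84.12987518310547)
tray ((514.2506713867188, -321.02532958984375), (108.9656753540039, 172.68911743164062), 84.32161712646484) floor ((514.2514038085938, -321.0178527832031), (108.95069122314453, 172.68911743164062), 84.32161712646484)
```

View pics/w2.png

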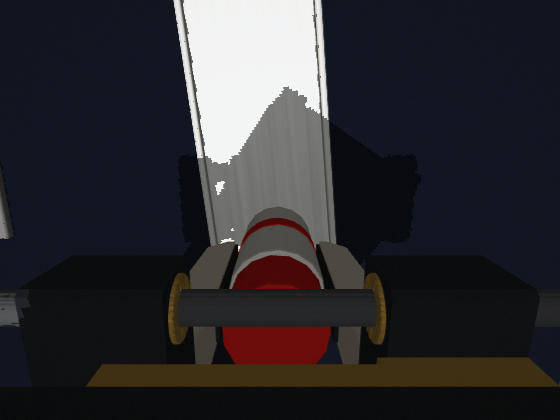

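The wrist view shows red held level over the near end of the tray, with both tray walls well clear on either side.

Request:
send_rows --deltas '[0,-4,15,0,0,0,30,0,0,25,0,0,0,30,0,0,14,0,0,0,30,0,0,5,0,0,0,30,0,0,2,0,0,0,30,0,0,0,0,0,0,30,0,0,0,0,0,0,70,0,0,0,0,0,0,70,0,0,0,0,0,0,70,0,0,0,0,0,0,70,0,0,-30,0,0,0,70,0,0,-35,0,0,0,70]'

```text
time: 5.87
ee_pos: [0.4024, -0.3124, 0.1086]
tool_rot: [[0.981, -0.196, -0.005], [-0.196, -0.981, 0.004], [-0.005, -0.003, -1.0]]
force: [0.2, -1.1, -0.4]
grip_width: 0.0692
grasp_force: 0.0
```

Request:
send_rows --deltas '[0,0,-35,0,0,0,70,0,0,-10,0,0,0,70,0,0,0,0,0,0,70]'

```text
time: 6.12
ee_pos: [0.4065, -0.3164, 0.1605]
tool_rot: [[0.981, -0.196, 0.006], [-0.196, -0.981, -0.006], [0.007, 0.004, -1.0]]
force: [0.3, -0.6, 0.1]
grip_width: 0.0699
grasp_force: 0.0
```

```bash
python3 - <<'E'
from h import *
to(.4955,.0335,.15)
d,P,H=bottles("side")
m=big((H[...,1]<60)&(H[...,2]>100)&inbox(P,.2,.95,-.7,-.22,-.005,.03)); print("tray",rect(P[m]))
E
```

```text
t 6.12 tcp [ 0.4065 -0.3164  0.1605] yaw -11.28 tilt [0.007  0.0044] delta [  18.7 -360.6    9. ] w 69.9 0.0 F [ 0.3 -0.6  0.1]
yellow 204 top 0.1172 enc [596.7 -33. ] 19.9
  coaster 160 [596.8 -36.6] 28.7
tray ((476.8789978027344, -317.2696228027344), (108.99320983886719, 247.4674072265625), 84.35728454589844)
```

Request:
send_rows --deltas '[1,-20,0,0,0,0,70,2,-36,0,0,0,0,70,2,-36,0,0,0,0,70,2,-36,0,0,0,0,70,2,-36,0,0,0,0,70,2,-36,0,0,0,0,70,2,-36,0,0,0,0,70,2,-36,0,0,0,0,70,2,-36,0,0,0,0,70,1,-36,0,0,0,0,70,1,-16,0,0,0,0,70,0,0,0,0,0,0,70]'

```text
time: 7.17
ee_pos: [0.4925, 0.0384, 0.1533]
tool_rot: [[0.981, -0.192, -0.003], [-0.192, -0.981, 0.001], [-0.003, -0.001, -1.0]]
force: [0.9, -0.7, -0.1]
grip_width: 0.0701
grasp_force: 0.0
```

```bash
python3 - <<'E'
from h import *
to(.4955,.0335,.052)
bottles("scene")
d,P,H=bottles("side");
E
```

```text
t 7.17 tcp [0.4925 0.0384 0.1533] yaw -11.06 tilt [-0.0034 -0.0006] delta [  4.3   4.3 101.3] w 70.1 0.0 F [ 0.9 -0.7 -0.1]
red 230 top 0.1124 enc [ 403.6 -314. ] 19.5
  coaster 492 [475.1 -59.7] 29.6
yellow 35 top 0.1173 enc [602.4 -37.1] 16.1
  coaster 92 [602.1 -36.8] 27.4
blue 224 top 0.1196 enc [495.4  31.8] 18.1
  coaster 51 [501.3  45.9] 22.7
red 551 top 0.1107 enc [ 404.9 -313.8] 18.4
  coaster 536 [474.7 -56.1] 32.0
yellow 206 top 0.1172 enc [597.2 -34.8] 18.9
  coaster 170 [597.1 -36.3] 29.1
blue 135 top 0.1172 enc [494.8  31.2] 17.4
  coaster 129 [492.9  32.3] 28.3
```

Request:
send_rows --deltas '[3,3.5,0,0,0,0,70,0,0,20,0,0,0,70,0,0,30,0,0,0,70,0,0,30,0,0,0,70,0,0,15,0,0,0,70,0,0,6,0,0,0,70,0,0,0,0,0,0,70,0,0,0,0,0,0,70,0,0,0,0,0,0,70]'

```text
time: 8.02
ee_pos: [0.4969, 0.0305, 0.0562]
tool_rot: [[0.981, -0.196, 0.003], [-0.196, -0.981, -0.0], [0.003, -0.0, -1.0]]
force: [0.5, -0.1, 0.4]
grip_width: 0.0702
grasp_force: 0.0
```

```bash
python3 - <<'E'
from h import *
to(.4953,.0325,.052)
E
```

```text
t 8.02 tcp [0.4969 0.0305 0.0562] yaw -11.32 tilt [ 0.0025 -0.0004] delta [-2.  -1.6  4.2] w 70.2 0.0 F [ 0.5 -0.1  0.4]
```

Request:
send_rows --deltas '[-1.5,-2,3,0,0,0,70,0,0,0,0,0,0,30,0,0,0,0,0,0,30,0,0,0,0,0,0,30,0,0,0,0,0,0,30,0,0,0,0,0,0,30,0,0,0,0,0,0,30,0,0,-10,0,0,0,30,0,0,-20,0,0,0,30,0,0,-20,0,0,0,30,0,0,-8,0,0,0,30,0,0,0,0,0,0,30]'

```text
time: 9.02
ee_pos: [0.4965, 0.0333, 0.1125]
tool_rot: [[0.981, -0.196, 0.005], [-0.196, -0.981, -0.0], [0.005, -0.001, -1.0]]
force: [-0.6, -0.9, -1.6]
grip_width: 0.0396
grasp_force: 30.0
```

Request:
send_rows --deltas '[2,15,0,0,0,0,30,4,28,0,0,0,0,30,5,35,0,0,0,0,30,5,35,0,0,0,0,30,5,35,0,0,0,0,30,5,35,0,0,0,0,30,5,35,0,0,0,0,30,5,35,0,0,0,0,30,5,35,0,0,0,0,30,5,35,0,0,0,0,30,3,20,0,0,0,0,30,0,8,0,0,0,0,30]'

```text
time: 10.02
ee_pos: [0.4728, -0.3232, 0.1083]
tool_rot: [[0.98, -0.198, -0.001], [-0.198, -0.98, 0.0], [-0.001, 0.0, -1.0]]
force: [0.1, 0.7, -1.2]
grip_width: 0.0401
grasp_force: 30.0
```

Request:
send_rows --deltas '[0,0,0,0,0,0,30,0,0,0,0,0,0,30]'

```text
time: 10.18
ee_pos: [0.4734, -0.3195, 0.1085]
tool_rot: [[0.981, -0.196, -0.001], [-0.196, -0.981, 0.002], [-0.002, -0.001, -1.0]]
force: [-0.3, 0.7, -0.8]
grip_width: 0.0397
grasp_force: 30.0
```

```bash
python3 - <<'E'
from h import *
to(.475,-.321,.045)
bottles("wrist")
E
```

```text
t 10.18 tcp [ 0.4734 -0.3195  0.1085] yaw -11.32 tilt [-0.0017 -0.0014] delta [ 2.   1.2 63.5] w 39.7 29.97387796640396 F [-0.3  0.7 -0.8]
blue 3592 top 0.1748 enc [ 472.7 -319.6] 18.1
```

Request:
send_rows --deltas '[1,0,15,0,0,0,30,0,0,25,0,0,0,30,0,0,15,0,0,0,30,0,0,5,0,0,0,30,0,0,2.5,0,0,0,30,0,0,0,0,0,0,30,0,0,0,0,0,0,70,0,0,0,0,0,0,70,0,0,0,0,0,0,70,0,0,0,0,0,0,70,0,0,-25,0,0,0,70,0,0,-35,0,0,0,70]'

```text
time: 11.23
ee_pos: [0.4725, -0.3188, 0.1042]
tool_rot: [[0.981, -0.196, -0.006], [-0.196, -0.981, 0.005], [-0.006, -0.003, -1.0]]
force: [0.5, -0.1, 0.2]
grip_width: 0.0693
grasp_force: 0.0
```

Request:
send_rows --deltas '[0,0,-35,0,0,0,70,0,0,-15,0,0,0,70,0,0,0,0,0,0,70,0,0,0,0,0,0,70]'

```text
time: 11.57
ee_pos: [0.4758, -0.3214, 0.1588]
tool_rot: [[0.981, -0.196, 0.003], [-0.196, -0.981, -0.002], [0.003, 0.002, -1.0]]
force: [-0.8, 0.4, -0.1]
grip_width: 0.07
grasp_force: 0.0
```

```bash
python3 - <<'E'
from h import *
to(.597,-.035,.155)
E
```

```text
t 11.57 tcp [ 0.4758 -0.3214  0.1588] yaw -11.29 tilt [0.003  0.0016] delta [  62.8 -304.6    3.5] w 70.0 0.0 F [-0.8  0.4 -0.1]
```

Request:
send_rows --deltas '[4,-18,0,0,0,0,70,7,-34,0,0,0,0,70,7,-34,0,0,0,0,70,7,-34,0,0,0,0,70,7,-34,0,0,0,0,70,7,-34,0,0,0,0,70,7,-34,0,0,0,0,70,7,-34,0,0,0,0,70,6,-30,0,0,0,0,70,4,-18,0,0,0,0,70,0,0,0,0,0,0,70,0,0,0,0,0,0,70]'

```text
time: 12.57
ee_pos: [0.5951, -0.0338, 0.1549]
tool_rot: [[0.981, -0.193, -0.003], [-0.193, -0.981, 0.0], [-0.003, 0.0, -1.0]]
force: [-0.6, -0.1, -0.1]
grip_width: 0.0698
grasp_force: 0.0
```

```bash
python3 - <<'E'
from h import *
to(.597,-.035,.052)
d,P,H=bottles("side")
bottles("scene")
E
```

```text
t 12.57 tcp [ 0.5951 -0.0338  0.1549] yaw -11.15 tilt [-0.0034  0.0004] delta [  2.4   0.8 102.9] w 69.8 0.0 F [-0.6 -0.1 -0.1]
red 551 top 0.1108 enc [ 405.  -313.9] 18.7
  coaster 542 [474.1 -56.5] 32.6
yellow 125 top 0.1169 enc [595.8 -36.5] 17.6
  coaster 160 [597.6 -35.6] 28.9
blue 512 top 0.1106 enc [ 477.  -320.2] 18.8
  coaster 414 [492.8  36.8] 32.7
red 229 top 0.1124 enc [ 404.  -314.3] 19.4
  coaster 241 [476.1 -54.4] 29.6
yellow 237 top 0.1194 enc [597.5 -36.2] 17.5
  coaster 238 [598.4 -36.4] 29.1
blue 242 top 0.1126 enc [ 476.3 -322.3] 18.3
  coaster 184 [487.  21.] 25.3
```

Request:
send_rows --deltas '[1.5,0.5,0,0,0,0,70,0,0,20,0,0,0,70,0,0,30,0,0,0,70,0,0,30,0,0,0,70,0,0,15,0,0,0,70,0,0,7,0,0,0,70,0,0,0,0,0,0,70,0,0,0,0,0,0,70,0,0,0,0,0,0,70]'

```text
time: 13.42
ee_pos: [0.5989, -0.0362, 0.0571]
tool_rot: [[0.981, -0.196, 0.003], [-0.196, -0.981, -0.0], [0.003, -0.0, -1.0]]
force: [0.1, -0.8, 0.8]
grip_width: 0.0704
grasp_force: 0.0
```

Request:
send_rows --deltas '[0,0,0,0,0,0,30,0,0,0,0,0,0,30,0,0,0,0,0,0,30,0,0,0,0,0,0,30,0,0,0,0,0,0,30,0,0,0,0,0,0,30,0,0,-10,0,0,0,30,0,0,-20,0,0,0,30,0,0,-20,0,0,0,30,0,0,-8,0,0,0,30,0,0,0,0,0,0,30]'

```text
time: 14.33
ee_pos: [0.5995, -0.0359, 0.1164]
tool_rot: [[0.981, -0.195, 0.005], [-0.195, -0.981, -0.001], [0.005, -0.0, -1.0]]
force: [1.2, -0.4, -1.6]
grip_width: 0.0397
grasp_force: 29.9
```

Request:
send_rows --deltas '[0,14,0,0,0,0,30,0.5,25,0,0,0,0,30,0.5,33,0,0,0,0,30,0.5,33,0,0,0,0,30,0.5,33,0,0,0,0,30,0.5,33,0,0,0,0,30,0.5,33,0,0,0,0,30,0.5,33,0,0,0,0,30,0.5,33,0,0,0,0,30,0.5,20,0,0,0,0,30,0,7,0,0,0,0,30,0,0,0,0,0,0,30]'

```text
time: 15.33
ee_pos: [0.5421, -0.3295, 0.1114]
tool_rot: [[0.98, -0.198, -0.002], [-0.198, -0.98, 0.001], [-0.002, -0.001, -1.0]]
force: [-0.4, -0.2, -1.3]
grip_width: 0.0399
grasp_force: 29.9
```

Request:
send_rows --deltas '[0,0,0,0,0,0,30,0,0,0,0,0,0,30]'

```text
time: 15.5
ee_pos: [0.5438, -0.3264, 0.1123]
tool_rot: [[0.981, -0.195, -0.001], [-0.195, -0.981, 0.001], [-0.001, -0.001, -1.0]]
force: [-0.3, 0.6, -1.6]
grip_width: 0.0399
grasp_force: 29.9
```

```bash
python3 - <<'E'
from h import *
to(.546,-.328,.05)
bottles("wrist")
E
```

```text
t 15.5 tcp [ 0.5438 -0.3264  0.1123] yaw -11.23 tilt [-0.0012 -0.001 ] delta [ 2.6  1.2 62.3] w 39.9 29.901695251464844 F [-0.3  0.6 -1.6]
red 23 top 0.2213 enc [ 577.5 -283.8] 2.3
  coaster 993 [467.3 -69.5] 26.3
yellow 3474 top 0.1752 enc [ 546.9 -327.4] 21.1
```

Request:
send_rows --deltas '[1.5,0,15,0,0,0,30,0,0,25,0,0,0,30,0,0,15,0,0,0,30,0,0,5,0,0,0,30,0,0,2.5,0,0,0,30,0,0,0,0,0,0,30,0,0,0,0,0,0,70,0,0,0,0,0,0,70,0,0,0,0,0,0,70,0,0,0,0,0,0,70,0,0,-25,0,0,0,70,0,0,-35,0,0,0,70]'

```text
time: 16.55
ee_pos: [0.5427, -0.3263, 0.1072]
tool_rot: [[0.981, -0.196, -0.006], [-0.196, -0.981, 0.004], [-0.007, -0.003, -1.0]]
force: [0.2, -1.2, -0.5]
grip_width: 0.0691
grasp_force: 0.0
```

Request:
send_rows --deltas '[0,0,-35,0,0,0,70,0,0,-15,0,0,0,70,0,0,0,0,0,0,70,0,0,0,0,0,0,70]'

```text
time: 16.88
ee_pos: [0.5463, -0.3288, 0.1627]
tool_rot: [[0.981, -0.196, 0.003], [-0.196, -0.981, -0.002], [0.003, 0.002, -1.0]]
force: [0.6, -0.4, -0.5]
grip_width: 0.0702
grasp_force: 0.0
```

```bash
python3 - <<'E'
from h import *
to(.543,-.020,.155)
for n in("scene","side"):
    d,P,H=bottles(n); cv2.imwrite(f"pics/{n}1.png",d["color"])
    b=inbox(P,.44,.66,-.14,.1,.022,.07); m=big(b&(H[...,2]>60)); print("model",m.sum(),rect(P[m]))
    m=big((H[...,1]<60)&(H[...,2]>100)&inbox(P,.2,.95,-.7,-.22,-.005,.03)); print("tray",rect(P[m]))
E
```

```text
t 16.88 tcp [ 0.5463 -0.3288  0.1627] yaw -11.28 tilt [0.0035 0.0016] delta [ -63.7 -302.2    7. ] w 70.2 0.0 F [ 0.6 -0.4 -0.5]
yellow 261 top 0.1125 enc [ 545.8 -328.7] 17.3
  coaster 120 [ 818.6 -386.5] 27.8
model 769 ((541.4487915039062, -17.74199676513672), (83.83094024658203, 37.43741989135742), 80.37191772460938)
tray ((469.5555725097656, -323.943603515625), (107.12625122070312, 255.901611328125), 83.70358276367188)
red 543 top 0.1108 enc [ 405.2 -313.6] 18.6
  coaster 542 [474.9 -55.5] 33.0
yellow 33 top 0.1112 enc [ 514.6 -351.1] 35.0
  coaster 112 [596.1 -34.1] 29.8
blue 516 top 0.1107 enc [ 476.8 -320.9] 18.4
  coaster 412 [493.3  36. ] 31.7
model 588 ((542.3505249023438, -17.70693588256836), (83.91410064697266, 35.84758377075195), 80.25820922851562)
tray ((475.10125732421875, -317.0048522949219), (107.64929962158203, 242.73782348632812), 83.16000366210938)
```

View pics/scene1.png

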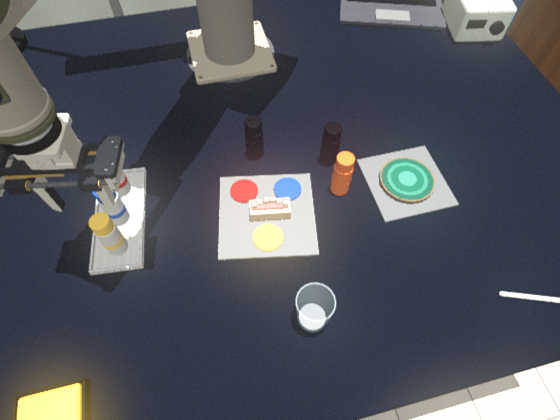

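The scene view shows all three bottles standing in the tray (near x 103–115, y 180–230). The model is alone on the board at (269,210), the coasters are bare, and the glass and orange bottle are untouched.

```bash
python3 - <<'E'
from h import *
print(manip.observe()["joint_pos"].round(1))
d,P,H=cloud("scene")
m=big(inbox(P,.6,.85,-.1,.2,.03,.1)); print("glass",P[m].mean(0),P[m].min(0),P[m].max(0))
for n in("scene","side"):
    d,P,H=cloud(n)
    m=(H[...,1]<60)&(H[...,2]>60)&inbox(P,.4,.7,.17,.42,-.005,.006); print("mat",rect(P[big(m)]))
    for z0 in(.005,.012):
      m=big(inbox(P,.44,.62,.2,.39,z0,.04)); print("slab",hullcirc(P[m]),rect(P[m]),P[m][:,2].max(),np.median(P[m][:,2]))
E
```

```text
[-35.6  14.9  83.1  -0.   82.1  65.6]
glass [0.76705609 0.00877457 0.06474959] [ 0.73843093 -0.02770597  0.03001093] [0.80583144 0.03887565 0.08840509]
mat ((517.2015991210938, 277.25946044921875), (235.3658447265625, 215.6414337158203), 0.4919416308403015)
slab ((532.1953735351562, 292.19830322265625), 118.793212890625) ((532.5245361328125, 292.3942565917969), (171.01683044433594, 171.56658935546875), 0.6085954904556274) 0.02096970207263915 0.008438129056691779
slab ((534.004150390625, 294.6661071777344), 62.0185432434082) ((532.42529296875, 292.8924560546875), (119.41778564453125, 119.8614730834961), 73.53575897216797) 0.02096970207263915 0.016351488661147273
mat ((572.5908813476562, 293.200439453125), (253.7797088623047, 246.9081268310547), 0.171779602766037)
slab ((535.41015625, 293.7860107421875), 116.26305389404297) ((534.9992065429688, 291.901611328125), (169.02915954589844, 169.5323486328125), 89.42304992675781) 0.018527191732925052 0.013340052637958011
slab ((536.2681884765625, 293.7445068359375), 61.88577651977539) ((535.2577514648438, 296.4892272949219), (117.3169174194336, 118.40235137939453), 78.0032958984375) 0.018527191732925052 0.014444396761194023
```

Request:
send_rows --deltas '[-3,-15,0,0,0,0,75,-6,-30,0,0,0,0,75,-7,-34,0,0,0,0,75,-7,-34,0,0,0,0,75,-7,-34,0,0,0,0,75,-7,-34,0,0,0,0,75,-7,-34,0,0,0,0,75,-7,-34,0,0,0,0,75,-7,-30,0,0,0,0,75,-5,-19,0,0,0,0,75,-2,-7,0,0,0,0,75,0,0,0,0,0,0,75]'

```text
time: 18.13
ee_pos: [0.5406, -0.014, 0.16]
tool_rot: [[0.981, -0.193, -0.001], [-0.193, -0.981, 0.0], [-0.001, -0.0, -1.0]]
force: [-0.2, 0.3, 0.4]
grip_width: 0.075
grasp_force: 0.0
```

Request:
send_rows --deltas '[0,0,0,0,0,-0.1,75,0,0,0,0,0,-0.12,75,0,0,0,0,0,-0.12,75,0,0,0,0,0,-0.12,75,0,0,0,0,0,-0.12,75,0,0,0,0,0,-0.12,75,0,0,0,0,0,-0.12,75,0,0,0,0,0,-0.12,75,0,0,0,0,0,-0.12,75,0,0,0,0,0,-0.12,75,0,0,0,0,0,-0.12,75,0,0,0,0,0,-0.12,75]'

```text
time: 19.13
ee_pos: [0.5411, -0.0176, 0.1602]
tool_rot: [[0.336, 0.942, -0.001], [0.942, -0.336, -0.0], [-0.001, -0.0, -1.0]]
force: [-0.3, 0.2, 0.5]
grip_width: 0.0748
grasp_force: 0.0
```

Request:
send_rows --deltas '[0,0,0,0,0,-0.12,75,0,0,0,0,0,-0.06,75,0,0,0,0,0,0,75,0,0,0,0,0,0,75]'

```text
time: 19.47
ee_pos: [0.5411, -0.0172, 0.1603]
tool_rot: [[0.17, 0.985, -0.0], [0.985, -0.17, -0.0], [-0.0, -0.0, -1.0]]
force: [0.3, 0.2, 0.2]
grip_width: 0.075
grasp_force: 0.0
```

```bash
python3 - <<'E'
from h import *
d,P,H=cloud("wrist"); cv2.imwrite("pics/w3.png",d["color"])
b=inbox(P,.44,.66,-.14,.1,.022,.07); m=big(b&(H[...,2]>60)); print("model",m.sum(),rect(P[m]))
to(.5422,-.0172,.013)
E
```

```text
model 3953 ((542.5634765625, -15.8790283203125), (84.31578063964844, 36.09846496582031), 80.22712707519531)
t 19.52 tcp [ 0.5411 -0.017   0.1604] yaw 80.19 tilt [-0.0002 -0.0004] delta [  0.    1.1 147.4] w 74.9 0.0 F [-0.9  0.3 -0.1]
```

View pics/w3.png

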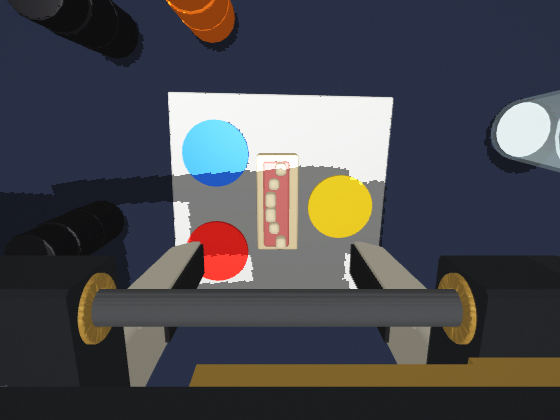

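The wrist view shows the model centred between the fingers at (277,200), with all coasters bare: blue (215,153), yellow (340,207), red (217,250).

```bash
python3 - <<'E'
from h import *
d,P,H=cloud("wrist")
for c in("red","yellow","blue"):
    m=big(cm(H,c,90)&inbox(P,.4,.7,-.15,.15,.0,.02)); print(c,m.sum(),hullcirc(P[m]))
E
```

```text
red 2433 ((476.0025634765625, -58.41682815551758), 31.03236198425293)
yellow 3194 ((599.1557006835938, -34.75918960571289), 31.193889617919922)
blue 23983 ((547.7326049804688, 3.3060996532440186), 196.14212036132812)
```

Request:
send_rows --deltas '[0,1,20,0,0,0,75,0,0,35,0,0,0,75,0,0,35,0,0,0,75,0,0,28,0,0,0,75,0,0,14,0,0,0,75,0,0,8,0,0,0,75,0,0,4,0,0,0,75,0,0,0,0,0,0,75,0,0,0,0,0,0,75,0,0,0,0,0,0,75]'

```text
time: 20.4
ee_pos: [0.5437, -0.0166, 0.0183]
tool_rot: [[0.167, 0.986, 0.003], [0.986, -0.167, -0.0], [0.0, 0.003, -1.0]]
force: [-0.6, -0.2, 0.9]
grip_width: 0.0751
grasp_force: 0.0
```

Request:
send_rows --deltas '[0,-0.5,4,0,0,0,75,0,0,0,0,0,0,75,0,0,0,0,0,0,60,0,0,0,0,0,0,25,0,0,0,0,0,0,25,0,0,0,0,0,0,25,0,0,0,0,0,0,25,0,0,0,0,0,0,25,0,0,0,0,0,0,25,0,0,0,0,0,0,25]'

```text
time: 21.23
ee_pos: [0.5418, -0.0163, 0.0127]
tool_rot: [[0.167, 0.986, 0.0], [0.986, -0.167, 0.0], [0.0, 0.0, -1.0]]
force: [1.3, 0.4, 0.3]
grip_width: 0.0359
grasp_force: 30.0
```

Request:
send_rows --deltas '[0,0,-10,0,0,0,25,0,0,-22,0,0,0,25,0,0,-30,0,0,0,25,0,0,-30,0,0,0,25,0,0,-30,0,0,0,25,0,0,-15,0,0,0,25,0,0,0,0,0,0,25,0,0,0,0,0,0,25]'

```text
time: 21.9
ee_pos: [0.5424, -0.0164, 0.1507]
tool_rot: [[0.167, 0.986, 0.002], [0.986, -0.167, -0.0], [0.0, 0.002, -1.0]]
force: [-0.0, 0.5, -2.5]
grip_width: 0.0357
grasp_force: 30.0
```

```bash
python3 - <<'E'
from h import *
to(.5345,.2937,.15)
E
```

```text
t 21.9 tcp [ 0.5424 -0.0164  0.1507] yaw 80.4 tilt [0.0001 0.0023] delta [304.4 -59.5   0.6] w 35.7 29.999180138111115 F [-0.   0.5 -2.5]
```

Request:
send_rows --deltas '[15,-3,0,0,0,0,25,25,-5,0,0,0,0,25,34,-6.5,0,0,0,0,25,34,-6.5,0,0,0,0,25,34,-6.5,0,0,0,0,25,34,-6.5,0,0,0,0,25,34,-6.5,0,0,0,0,25,34,-6.5,0,0,0,0,25,34,-7,0,0,0,0,25,20,-4,0,0,0,0,25,6.5,-1.5,0,0,0,0,25,0,0,0,0,0,0,25]'

```text
time: 22.9
ee_pos: [0.5321, 0.2949, 0.147]
tool_rot: [[0.164, 0.986, -0.004], [0.986, -0.164, -0.001], [-0.002, -0.003, -1.0]]
force: [0.8, -1.0, -1.7]
grip_width: 0.0356
grasp_force: 30.0
```

Request:
send_rows --deltas '[0,0,30,0,0,0,25,0,0,30,0,0,0,25,0,0,0,0,0,0,25,0,0,0,0,0,0,25,0,0,0,0,0,0,25]'

```text
time: 23.32
ee_pos: [0.5342, 0.2929, 0.0903]
tool_rot: [[0.168, 0.986, -0.0], [0.986, -0.168, -0.0], [-0.0, -0.0, -1.0]]
force: [-0.1, 0.4, -0.7]
grip_width: 0.0354
grasp_force: 30.0
```

```bash
python3 - <<'E'
from h import *
to(.5345,.2937,.0215)
for n in("scene","side"):
    d,P,H=cloud(n); cv2.imwrite(f"pics/{n}2.png",d["color"])
    m=big(inbox(P,.44,.62,.2,.39,.012,.03)); print("slab",hullcirc(P[m]))
E
```

```text
t 23.32 tcp [0.5342 0.2929 0.0903] yaw 80.33 tilt [-0.0003 -0.    ] delta [ 0.9  0.1 68.8] w 35.4 29.999223947525024 F [-0.1  0.4 -0.7]
slab ((532.826171875, 292.8993225097656), 61.249732971191406)
slab ((535.4759521484375, 293.8751220703125), 61.68674850463867)
```

View pics/scene2.png

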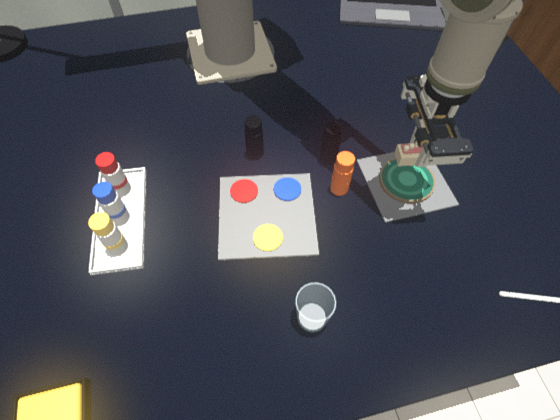

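The scene view shows the model held over the slab at (408,160) and the three bottles upright in the tray. The orange bottle is clear.

Request:
send_rows --deltas '[0.5,0,15,0,0,0,25,0,0,25,0,0,0,25,0,0,16,0,0,0,25,0,0,8,0,0,0,25,0,0,3,0,0,0,25,0,0,1.5,0,0,0,25,0,0,0,0,0,0,25,0,0,0,0,0,0,25,0,0,0,0,0,0,25]'

```text
time: 24.17
ee_pos: [0.5349, 0.2948, 0.0226]
tool_rot: [[0.167, 0.986, 0.002], [0.986, -0.167, 0.001], [0.001, 0.002, -1.0]]
force: [1.2, 0.8, -1.7]
grip_width: 0.036
grasp_force: 30.0
```

Request:
send_rows --deltas '[0,0,0,0,0,0,70,0,0,0,0,0,0,70,0,0,0,0,0,0,70,0,0,0,0,0,0,70,0,0,0,0,0,0,70,0,0,-20,0,0,0,70,0,0,-35,0,0,0,70,0,0,-35,0,0,0,70,0,0,-35,0,0,0,70,0,0,-20,0,0,0,70,0,0,0,0,0,0,70]'

```text
time: 25.08
ee_pos: [0.5372, 0.2959, 0.1733]
tool_rot: [[0.167, 0.986, 0.009], [0.986, -0.167, 0.004], [0.006, 0.009, -1.0]]
force: [0.3, -0.5, 0.9]
grip_width: 0.0698
grasp_force: 0.0
```

```bash
python3 - <<'E'
from h import *
to(.546,-.328,.16)
for n in("wrist","scene","side"):
    d,P,H=bottles(n)
    m=big(inbox(P,.44,.62,.2,.39,.03,.08)&(H[...,2]>60)); print("model",rect(P[m]),P[m][:,2].max())
    for c in("red","yellow","blue"):
        m=cm(H,c,90)&inbox(P,.4,.7,-.15,.11,.0,.02)
        if m.sum()>50: print("coaster",n,c,m.sum(),hullcirc(P[big(m)]))
E
```

```text
t 25.08 tcp [0.5372 0.2959 0.1733] yaw 80.4 tilt [0.0057 0.0086] delta [-613.7  112.6   10.7] w 69.8 0.0 F [ 0.3 -0.5  0.9]
model ((536.1516723632812, 295.52264404296875), (83.81380462646484, 35.96817398071289), 79.9522705078125) 0.06255079144254982
coaster wrist blue 618 ((581.596435546875, 99.62806701660156), 49.92144775390625)
red 229 top 0.1126 enc [ 404.9 -314.8] 18.9
  coaster 490 [475.6 -59.2] 29.9
blue 239 top 0.1126 enc [ 477.  -322.4] 18.5
  coaster 467 [493.8  32.1] 29.4
model ((534.42919921875, 292.3468322753906), (85.06437683105469, 37.95443344116211), 81.67162322998047) 0.06395289542095484
coaster scene red 526 ((474.86810302734375, -59.26953887939453), 30.63776206970215)
coaster scene yellow 53 ((603.7182006835938, -36.964900970458984), 29.018075942993164)
coaster scene blue 499 ((492.37493896484375, 32.14651107788086), 30.531326293945312)
red 553 top 0.1108 enc [ 405.4 -314. ] 18.9
  coaster 541 [473.8 -56.5] 32.6
yellow 70 top 0.1097 enc [ 541.9 -331.6] 16.4
  coaster 425 [598.6 -35. ] 29.7
blue 508 top 0.1107 enc [ 476.6 -319.9] 18.5
  coaster 416 [492.5  35.9] 31.9
model ((536.296142578125, 294.45465087890625), (89.5569839477539, 35.8650016784668), 80.25732421875) 0.06425891663556138
coaster side red 563 ((474.26068115234375, -55.88901901245117), 33.253273010253906)
coaster side yellow 492 ((598.6985473632812, -31.72710609436035), 33.55681228637695)
coaster side blue 443 ((493.4485168457031, 35.9976921081543), 32.5649528503418)
```

Request:
send_rows --deltas '[-18,3,0,0,0,0,70,-34,6,0,0,0,0,70,-38,7,0,0,0,0,70,-38,7,0,0,0,0,70,-38,7,0,0,0,0,70,-38,7,0,0,0,0,70,-38,7,0,0,0,0,70,-38,7,0,0,0,0,70,-38,7,0,0,0,0,70,-38,7,0,0,0,0,70,-38,7,0,0,0,0,70,-38,7,0,0,0,0,70]'

```text
time: 26.23
ee_pos: [0.5381, -0.1462, 0.1636]
tool_rot: [[0.167, 0.986, -0.004], [0.986, -0.167, 0.001], [0.001, -0.004, -1.0]]
force: [1.5, -0.7, 0.2]
grip_width: 0.07
grasp_force: 0.0
```

Request:
send_rows --deltas '[-38,7,0,0,0,0,70,-38,7,0,0,0,0,70,-38,7,0,0,0,0,70,-38,7,0,0,0,0,70,-26,5,0,0,0,0,70,-3,0,0,0,0,0.1,70,0,0,0,0,0,0.12,70,0,0,0,0,0,0.12,70,0,0,0,0,0,0.12,70,0,0,0,0,0,0.12,70,0,0,0,0,0,0.12,70,0,0,0,0,0,0.12,70]'

```text
time: 27.23
ee_pos: [0.5408, -0.3279, 0.163]
tool_rot: [[0.838, 0.546, -0.004], [0.546, -0.838, 0.003], [-0.002, -0.004, -1.0]]
force: [-0.3, -0.2, -0.7]
grip_width: 0.0701
grasp_force: 0.0
```

Request:
send_rows --deltas '[0,0,0,0,0,0.12,70,0,0,0,0,0,0.12,70,0,0,0,0,0,0.12,70,0,0,0,0,0,0.12,70,0,0,0,0,0,0.12,70,0,0,0,0,0,0.12,70,0,0,0,0,0,0.06,70,0,0,0,0,0,0,70,0,0,0,0,0,0,70,0,0,0,0,0,0,70]'

```text
time: 28.07
ee_pos: [0.5415, -0.3283, 0.1647]
tool_rot: [[0.981, -0.193, -0.002], [-0.193, -0.981, 0.001], [-0.002, -0.001, -1.0]]
force: [0.1, -0.6, 0.9]
grip_width: 0.0701
grasp_force: 0.0
```

```bash
python3 - <<'E'
from h import *
to(.546,-.3285,.045)
bottles("wrist")
E
```

```text
t 28.07 tcp [ 0.5415 -0.3283  0.1647] yaw -11.14 tilt [-0.002  -0.0009] delta [  4.7  -0.6 119.7] w 70.1 0.0 F [ 0.1 -0.6  0.9]
red 91 top 0.0898 enc [ 419.9 -316.6] 10.6
yellow 2221 top 0.1111 enc [ 545.3 -327.2] 18.3
blue 85 top 0.1002 enc [ 491.8 -322.8] 9.7
```

Request:
send_rows --deltas '[4,-1,15,0,0,0,70,0,0,30,0,0,0,70,0,0,35,0,0,0,70,0,0,25,0,0,0,70,0,0,10,0,0,0,70,0,0,3,0,0,0,70,0,0,0,0,0,0,70,0,0,0,0,0,0,70,0,0,0,0,0,0,70]'

```text
time: 28.87
ee_pos: [0.5478, -0.3296, 0.0506]
tool_rot: [[0.981, -0.195, 0.003], [-0.195, -0.981, -0.002], [0.004, 0.002, -1.0]]
force: [0.1, -0.7, -0.1]
grip_width: 0.07
grasp_force: 0.0
```

Request:
send_rows --deltas '[0,0,0,0,0,0,30,0,0,0,0,0,0,30,0,0,0,0,0,0,30,0,0,0,0,0,0,30,0,0,0,0,0,0,30,0,0,0,0,0,0,30,0,0,-10,0,0,0,30,0,0,-22,0,0,0,30,0,0,-22,0,0,0,30,0,0,-12,0,0,0,30,0,0,0,0,0,0,30,0,0,0,0,0,0,30]'

```text
time: 29.87
ee_pos: [0.5468, -0.3289, 0.115]
tool_rot: [[0.981, -0.196, 0.002], [-0.196, -0.981, -0.001], [0.002, 0.001, -1.0]]
force: [-1.0, 0.5, -1.9]
grip_width: 0.0395
grasp_force: 30.0
```

```bash
python3 - <<'E'
from h import *
to(.5985,-.0344,.11)
bottles("wrist")
E
```

```text
t 29.87 tcp [ 0.5468 -0.3289  0.115 ] yaw -11.28 tilt [0.0018 0.0008] delta [  -6.9 -299.     4.7] w 39.5 29.962487518787384 F [-1.   0.5 -1.9]
red 32 top 0.2239 enc [ 580.8 -286.1] 2.8
  coaster 1065 [468.7 -68.7] 27.4
yellow 3539 top 0.1778 enc [ 549.6 -329.2] 21.2
```

Request:
send_rows --deltas '[0,-14,0,0,0,0,30,-0.5,-25,0,0,0,0,30,-1,-33,0,0,0,0,30,-1,-33,0,0,0,0,30,-1,-33,0,0,0,0,30,-1,-33,0,0,0,0,30,-1,-33,0,0,0,0,30,-1,-33,0,0,0,0,30,-0.5,-33,0,0,0,0,30,0,-20,0,0,0,0,30,0,-9,0,0,0,0,30,0,0,0,0,0,0,30]'

```text
time: 30.92
ee_pos: [0.597, -0.0312, 0.1126]
tool_rot: [[0.981, -0.193, -0.002], [-0.193, -0.981, 0.001], [-0.002, -0.0, -1.0]]
force: [-0.5, -0.5, -1.4]
grip_width: 0.0397
grasp_force: 30.0
```

Request:
send_rows --deltas '[0,0,20,0,0,0,30,0,0,20,0,0,0,30,0,0,0,0,0,0,30,0,0,0,0,0,0,30,0,0,0,0,0,0,30]'

```text
time: 31.33
ee_pos: [0.5978, -0.0349, 0.0746]
tool_rot: [[0.98, -0.197, -0.0], [-0.197, -0.98, -0.0], [-0.0, 0.0, -1.0]]
force: [0.3, 0.3, -0.8]
grip_width: 0.0396
grasp_force: 30.0
```

```bash
python3 - <<'E'
from h import *
to(.5985,-.0344,.0525)
for n in("wrist","side","scene"): print(n); bottles(n)
E
```

```text
t 31.33 tcp [ 0.5978 -0.0349  0.0746] yaw -11.34 tilt [-0.0002  0.0002] delta [ 0.6 -0.6 22.1] w 39.6 29.962997138500214 F [ 0.3  0.3 -0.8]
wrist
yellow 3530 top 0.1375 enc [601.  -35.8] 21.4
  coaster 2653 [598.8 -34.3] 30.4
side
red 550 top 0.1107 enc [ 405.2 -314.1] 18.7
  coaster 542 [474.5 -55.5] 32.6
blue 516 top 0.1107 enc [ 476.8 -320.5] 18.4
  coaster 415 [491.7  36. ] 31.6
scene
red 229 top 0.1123 enc [ 404.3 -315.6] 19.5
  coaster 36 [459.2 -81.7] 11.8
yellow 49 top 0.1387 enc [608.3 -37.1] 13.2
  coaster 333 [598.  -35.9] 29.5
blue 243 top 0.1125 enc [ 475.6 -320.7] 19.2
  coaster 36 [487.3  56.1] 10.5
```

Request:
send_rows --deltas '[-0.5,-0.5,10,0,0,0,30,0,0,6,0,0,0,30,0,0,2.5,0,0,0,30,0,0,0,0,0,0,30,0,0,0,0,0,0,30,0,0,0,0,0,0,30]'

```text
time: 31.98
ee_pos: [0.5972, -0.0333, 0.0552]
tool_rot: [[0.981, -0.195, -0.001], [-0.195, -0.981, 0.0], [-0.001, 0.0, -1.0]]
force: [-0.6, 0.2, -0.9]
grip_width: 0.0397
grasp_force: 30.0
```

```bash
python3 - <<'E'
from h import *
to(.5985,-.0344,.0525)
bottles("wrist")
E
```

```text
t 31.98 tcp [ 0.5972 -0.0333  0.0552] yaw -11.27 tilt [-0.0007  0.0001] delta [1.5 0.8 2.7] w 39.7 29.99571293592453 F [-0.6  0.2 -0.9]
yellow 3547 top 0.1182 enc [600.1 -33.9] 21.3
  coaster 2762 [599.  -34.3] 30.2
```

Request:
send_rows --deltas '[0,0,0,0,0,0,70,0,0,0,0,0,0,70,0,0,0,0,0,0,70,0,0,0,0,0,0,70,0,0,-25,0,0,0,70,0,0,-35,0,0,0,70,0,0,-35,0,0,0,70,0,0,-10,0,0,0,70,0,0,0,0,0,0,70]'

```text
time: 32.78
ee_pos: [0.6004, -0.0338, 0.1658]
tool_rot: [[0.981, -0.195, 0.008], [-0.195, -0.981, -0.001], [0.008, -0.0, -1.0]]
force: [-0.0, 0.6, 0.0]
grip_width: 0.07
grasp_force: 0.0
```

Request:
send_rows --deltas '[-3,15,0,0,0,0,70,-6,28,0,0,0,0,70,-7,34,0,0,0,0,70,-7,34,0,0,0,0,70,-7,34,0,0,0,0,70,-7,34,0,0,0,0,70,-7,34,0,0,0,0,70,-7,34,0,0,0,0,70,-6,34,0,0,0,0,70,-4,18,0,0,0,0,70,-2,6,0,0,0,0,70,0,0,0,0,0,0,70]'

```text
time: 33.78
ee_pos: [0.4746, -0.321, 0.159]
tool_rot: [[0.98, -0.198, -0.002], [-0.198, -0.98, 0.001], [-0.002, -0.001, -1.0]]
force: [-0.3, 0.5, -0.4]
grip_width: 0.0697
grasp_force: 0.0
```

Request:
send_rows --deltas '[0,0,0,0,0,0,70,0,0,0,0,0,0,70]'

```text
time: 33.95
ee_pos: [0.4763, -0.3188, 0.1599]
tool_rot: [[0.981, -0.195, -0.001], [-0.195, -0.981, 0.001], [-0.001, -0.001, -1.0]]
force: [0.4, 0.6, -0.7]
grip_width: 0.0702
grasp_force: 0.0
```

```bash
python3 - <<'E'
from h import *
to(.4765,-.321,.045)
for n in("wrist","side","scene"): print(n); bottles(n)
E
```

```text
t 33.95 tcp [ 0.4763 -0.3188  0.1599] yaw -11.22 tilt [-0.0008 -0.001 ] delta [  0.7   2.3 114.9] w 70.2 0.0 F [ 0.4  0.6 -0.7]
wrist
red 926 top 0.111 enc [ 402.9 -313.3] 17.9
  coaster 1280 [483.4 -67.1] 25.0
blue 2280 top 0.1111 enc [ 476.9 -320.2] 18.3
side
red 546 top 0.1108 enc [ 404.6 -313.6] 18.6
  coaster 155 [464.2 -59.5] 27.2
scene
red 83 top 0.1124 enc [ 440.  -306.3] 54.3
  coaster 490 [476.5 -60.8] 30.1
yellow 10 top 0.1129 enc [610.9 -35.6] 5.5
  coaster 116 [ 817.8 -386.5] 28.5
blue 229 top 0.1126 enc [ 477.7 -321.3] 17.6
  coaster 471 [493.9  32. ] 29.6
```

Request:
send_rows --deltas '[0.5,1.5,15,0,0,0,70,0,0,30,0,0,0,70,0,0,35,0,0,0,70,0,0,22,0,0,0,70,0,0,9,0,0,0,70,0,0,3,0,0,0,70,0,0,0,0,0,0,70,0,0,0,0,0,0,70,0,0,0,0,0,0,70]'

```text
time: 34.85
ee_pos: [0.4777, -0.3227, 0.0489]
tool_rot: [[0.981, -0.195, 0.003], [-0.195, -0.981, -0.002], [0.003, 0.002, -1.0]]
force: [0.3, 0.3, 0.1]
grip_width: 0.0701
grasp_force: 0.0
```

Request:
send_rows --deltas '[0,0,0,0,0,0,30,0,0,0,0,0,0,30,0,0,0,0,0,0,30,0,0,0,0,0,0,30,0,0,0,0,0,0,30,0,0,0,0,0,0,30,0,0,-10,0,0,0,30,0,0,-22,0,0,0,30,0,0,-22,0,0,0,30,0,0,-12,0,0,0,30,0,0,0,0,0,0,30,0,0,0,0,0,0,30]'

```text
time: 35.85
ee_pos: [0.4767, -0.3221, 0.1133]
tool_rot: [[0.981, -0.196, 0.001], [-0.196, -0.981, -0.001], [0.002, 0.001, -1.0]]
force: [-0.3, -0.0, -2.6]
grip_width: 0.0397
grasp_force: 29.9
```

```bash
python3 - <<'E'
from h import *
to(.4934,.0338,.11)
d,P,H=cloud("scene"); cv2.imwrite("pics/scene3.png",d["color"])
E
```

```text
t 35.85 tcp [ 0.4767 -0.3221  0.1133] yaw -11.28 tilt [0.0016 0.0009] delta [ -53.2 -352.3    2.9] w 39.7 29.902730584144592 F [-0.3 -0.  -2.6]
```

View pics/scene3.png

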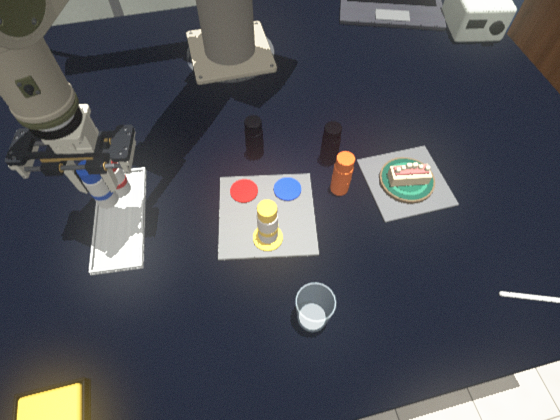

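The scene view shows yellow upright on its coaster at (267,225) and the model on the slab at (410,175). Blue is in the gripper over the tray.

Request:
send_rows --deltas '[-2,-15,0,0,0,0,30,-4,-28,0,0,0,0,30,-5,-35,0,0,0,0,30,-5,-35,0,0,0,0,30,-6,-35,0,0,0,0,30,-6,-35,0,0,0,0,30,-6,-35,0,0,0,0,30,-6,-35,0,0,0,0,30,-6,-35,0,0,0,0,30,-5,-36,0,0,0,0,30,-2,-20,0,0,0,0,30,0,-8,0,0,0,0,30]'

```text
time: 36.9
ee_pos: [0.4913, 0.0375, 0.111]
tool_rot: [[0.981, -0.192, -0.003], [-0.192, -0.981, 0.001], [-0.003, -0.001, -1.0]]
force: [0.8, -0.1, -1.5]
grip_width: 0.0399
grasp_force: 29.9
```

Request:
send_rows --deltas '[0,0,0,0,0,0,30,0,0,20,0,0,0,30,0,0,18,0,0,0,30,0,0,0,0,0,0,30,0,0,0,0,0,0,30,0,0,0,0,0,0,30]'

```text
time: 37.4
ee_pos: [0.4931, 0.033, 0.075]
tool_rot: [[0.98, -0.197, -0.0], [-0.197, -0.98, -0.0], [-0.0, 0.0, -1.0]]
force: [0.4, 0.7, -2.0]
grip_width: 0.0398
grasp_force: 29.9
```

```bash
python3 - <<'E'
from h import *
to(.4934,.0338,.0535)
for n in("wrist","side"): print(n); bottles(n)
E
```

```text
t 37.4 tcp [0.4931 0.033  0.075 ] yaw -11.34 tilt [-0.0002  0.0002] delta [ 0.1 -0.8 21.5] w 39.8 29.904032349586487 F [ 0.4  0.7 -2. ]
wrist
red 56 top 0.1656 enc [523.2  -4.2] 6.6
  coaster 5374 [476.5 -58. ] 30.4
yellow 3022 top 0.1181 enc [589.  -30.7] 16.7
  coaster 2139 [598.5 -34.1] 30.1
blue 3506 top 0.1395 enc [491.4  33.2] 18.3
  coaster 2477 [493.6  35.1] 30.8
side
red 549 top 0.1107 enc [ 404.7 -314.2] 18.5
  coaster 535 [474.2 -56. ] 32.6
yellow 204 top 0.1173 enc [596.  -33.2] 18.8
  coaster 177 [597.7 -36.3] 29.2
```

Request:
send_rows --deltas '[1,-1,10,0,0,0,30,0,0,7,0,0,0,30,0,0,3.5,0,0,0,30,0,0,0,0,0,0,30,0,0,0,0,0,0,30,0,0,0,0,0,0,30]'

```text
time: 38.0
ee_pos: [0.494, 0.0346, 0.0537]
tool_rot: [[0.981, -0.195, -0.001], [-0.195, -0.981, -0.0], [-0.001, 0.0, -1.0]]
force: [-0.0, -0.3, -1.0]
grip_width: 0.0398
grasp_force: 30.0
```

```bash
python3 - <<'E'
from h import *
to(.4934,.034,.0535)
bottles("wrist")
E
```

```text
t 38.0 tcp [0.494  0.0346 0.0537] yaw -11.27 tilt [-0.0007  0.0002] delta [-0.4  0.7  0.2] w 39.8 29.9907249212265 F [-0.  -0.3 -1. ]
red 83 top 0.1439 enc [523.   -6.5] 9.9
  coaster 5487 [476.5 -57.8] 30.4
yellow 1592 top 0.1178 enc [583.  -29.6] 12.9
  coaster 2438 [598.6 -34.2] 30.3
blue 3533 top 0.1184 enc [492.6  35. ] 18.3
  coaster 2335 [496.2  34.1] 30.1
```

Request:
send_rows --deltas '[0,0,0,0,0,0,70,0,0,0,0,0,0,70,0,0,0,0,0,0,70,0,0,0,0,0,0,70,0,0,-25,0,0,0,70,0,0,-35,0,0,0,70,0,0,-35,0,0,0,70,0,0,-12,0,0,0,70,0,0,0,0,0,0,70]'

```text
time: 38.8
ee_pos: [0.4973, 0.0345, 0.1659]
tool_rot: [[0.981, -0.196, 0.008], [-0.196, -0.981, -0.0], [0.008, -0.001, -1.0]]
force: [0.7, -0.6, 0.5]
grip_width: 0.0698
grasp_force: 0.0
```

Request:
send_rows --deltas '[-1,15,0,0,0,0,70,-2,30,0,0,0,0,70,-2,36,0,0,0,0,70,-2,36,0,0,0,0,70,-2,36,0,0,0,0,70,-2,36,0,0,0,0,70,-2,36,0,0,0,0,70,-2,36,0,0,0,0,70,-2,36,0,0,0,0,70,-2,36,0,0,0,0,70,-0.5,20,0,0,0,0,70,0,6,0,0,0,0,70]'

```text
time: 39.8
ee_pos: [0.4031, -0.3161, 0.1594]
tool_rot: [[0.98, -0.199, -0.002], [-0.199, -0.98, 0.001], [-0.002, -0.0, -1.0]]
force: [0.4, -1.1, 0.4]
grip_width: 0.0698
grasp_force: 0.0
```

Request:
send_rows --deltas '[0,0,0,0,0,0,70,0,0,0,0,0,0,70,0,0,0,0,0,0,70]'

```text
time: 40.05
ee_pos: [0.4051, -0.3122, 0.1604]
tool_rot: [[0.981, -0.195, -0.001], [-0.195, -0.981, 0.001], [-0.001, -0.001, -1.0]]
force: [-0.4, 0.1, -0.3]
grip_width: 0.07
grasp_force: 0.0
```

```bash
python3 - <<'E'
from h import *
to(.4046,-.314,.045)
for n in("wrist","side","scene"): print(n); bottles(n)
E
```

```text
t 40.05 tcp [ 0.4051 -0.3122  0.1604] yaw -11.22 tilt [-0.0009 -0.001 ] delta [-1.000e-01  2.000e+00  1.154e+02] w 70.0 0.0 F [-0.4  0.1 -0.3]
wrist
red 2281 top 0.1111 enc [ 405.3 -313.5] 18.3
  coaster 1271 [473.7 -64.9] 29.2
side
yellow 205 top 0.1172 enc [595.8 -33.7] 18.9
  coaster 161 [597.1 -36.9] 28.2
scene
red 219 top 0.1126 enc [ 404.4 -314.6] 18.8
  coaster 498 [476.1 -59.6] 30.1
yellow 28 top 0.1164 enc [600.8 -34.9] 16.2
  coaster 53 [597.3 -44.8] 21.9
blue 231 top 0.1193 enc [492.3  33.7] 19.4
  coaster 157 [494.2  32. ] 29.2
```

Request:
send_rows --deltas '[0,1.5,15,0,0,0,70,0,0,30,0,0,0,70,0,0,35,0,0,0,70,0,0,22,0,0,0,70,0,0,9,0,0,0,70,0,0,3,0,0,0,70,0,0,0,0,0,0,70,0,0,0,0,0,0,70,0,0,0,0,0,0,70]'

```text
time: 40.95
ee_pos: [0.4059, -0.3161, 0.0492]
tool_rot: [[0.981, -0.195, 0.002], [-0.195, -0.981, -0.002], [0.003, 0.002, -1.0]]
force: [-0.1, -0.7, -0.0]
grip_width: 0.0702
grasp_force: 0.0
```

Request:
send_rows --deltas '[0,0,0,0,0,0,30,0,0,0,0,0,0,30,0,0,0,0,0,0,30,0,0,0,0,0,0,30,0,0,0,0,0,0,30,0,0,0,0,0,0,30,0,0,-10,0,0,0,30,0,0,-22,0,0,0,30,0,0,-22,0,0,0,30,0,0,-12,0,0,0,30,0,0,0,0,0,0,30,0,0,0,0,0,0,30]'

```text
time: 41.95
ee_pos: [0.4051, -0.3155, 0.1138]
tool_rot: [[0.981, -0.196, 0.001], [-0.196, -0.981, -0.001], [0.002, 0.001, -1.0]]
force: [-0.1, 0.7, -1.9]
grip_width: 0.0398
grasp_force: 29.9
```

```bash
python3 - <<'E'
from h import *
to(.4755,-.058,.11)
E
```

```text
t 41.95 tcp [ 0.4051 -0.3155  0.1138] yaw -11.28 tilt [0.0015 0.001 ] delta [  18.7 -266.3    3.5] w 39.8 29.890379905700684 F [-0.1  0.7 -1.9]
```

Request:
send_rows --deltas '[1,-14,0,0,0,0,30,2,-28,0,0,0,0,30,2.5,-33,0,0,0,0,30,2.5,-33,0,0,0,0,30,2.5,-33,0,0,0,0,30,2.5,-33,0,0,0,0,30,2.5,-33,0,0,0,0,30,2,-30,0,0,0,0,30,1,-20,0,0,0,0,30,0,-8.5,0,0,0,0,30,0,0,0,0,0,0,30,0,0,0,0,0,0,30]'

```text
time: 42.95
ee_pos: [0.4738, -0.0581, 0.1121]
tool_rot: [[0.981, -0.194, -0.002], [-0.194, -0.981, 0.0], [-0.002, 0.0, -1.0]]
force: [0.4, -0.3, -2.7]
grip_width: 0.0399
grasp_force: 29.9
```

Request:
send_rows --deltas '[0,0,20,0,0,0,30,0,0,18,0,0,0,30,0,0,0,0,0,0,30,0,0,0,0,0,0,30,0,0,0,0,0,0,30]'

```text
time: 43.37
ee_pos: [0.4748, -0.0592, 0.0757]
tool_rot: [[0.98, -0.197, 0.0], [-0.197, -0.98, -0.0], [0.0, 0.0, -1.0]]
force: [-0.3, 0.5, -0.8]
grip_width: 0.0395
grasp_force: 29.9
```

```bash
python3 - <<'E'
from h import *
to(.4755,-.058,.0535)
for n in("wrist","side"): print(n); bottles(n)
E
```

```text
t 43.37 tcp [ 0.4748 -0.0592  0.0757] yaw -11.35 tilt [0.0001 0.0002] delta [ 0.5 -1.4 22.2] w 39.5 29.89156812429428 F [-0.3  0.5 -0.8]
wrist
red 3461 top 0.1397 enc [472.7 -59. ] 18.0
  coaster 2500 [475.5 -57.3] 30.8
yellow 3103 top 0.1181 enc [589.1 -31.5] 17.0
  coaster 1170 [597.7 -46. ] 23.1
blue 386 top 0.1181 enc [514.    9.3] 36.1
  coaster 1321 [496.1  23.7] 27.7
side
yellow 204 top 0.1173 enc [595.1 -33.2] 18.5
  coaster 178 [598.4 -35.5] 29.3
```

Request:
send_rows --deltas '[1.2,-1,10,0,0,0,30,0,0,7,0,0,0,30,0,0,3.5,0,0,0,30,0,0,0,0,0,0,30,0,0,0,0,0,0,30,0,0,0,0,0,0,30]'

```text
time: 43.97
ee_pos: [0.4758, -0.0575, 0.0542]
tool_rot: [[0.981, -0.195, -0.001], [-0.195, -0.981, 0.0], [-0.001, 0.0, -1.0]]
force: [0.5, 0.5, -1.6]
grip_width: 0.0395
grasp_force: 30.0
```

```bash
python3 - <<'E'
from h import *
to(.4755,-.058,.0535)
bottles("wrist")
E
```

```text
t 43.97 tcp [ 0.4758 -0.0575  0.0542] yaw -11.26 tilt [-0.0007  0.0001] delta [-0.2  0.5  0.7] w 39.5 29.993638694286346 F [ 0.5  0.5 -1.6]
red 3500 top 0.1185 enc [474.7 -57. ] 18.1
  coaster 2374 [476.6 -57.5] 30.3
yellow 1712 top 0.1178 enc [582.9 -31.1] 13.0
  coaster 1182 [594.  -48.5] 20.9
blue 344 top 0.1167 enc [516.5   6.7] 25.3
  coaster 1428 [497.7  20.1] 23.5
```

Red is on its coaster, so I release it, lift clear and move aside.

Request:
send_rows --deltas '[0,0,0,0,0,0,65,0,0,0,0,0,0,65,0,0,0,0,0,0,65,0,0,0,0,0,0,65,0,0,-25,0,0,0,65,0,0,-35,0,0,0,65,0,0,-35,0,0,0,65,0,0,-25,0,0,0,65,0,20,0,0,0,0,65,0,36,0,0,0,0,65,0,36,0,0,0,0,65,0,36,0,0,0,0,65]'

```text
time: 45.02
ee_pos: [0.4509, -0.1843, 0.1752]
tool_rot: [[0.981, -0.194, 0.001], [-0.194, -0.981, -0.001], [0.001, 0.0, -1.0]]
force: [0.8, 0.2, 0.5]
grip_width: 0.0649
grasp_force: 0.0
```

Request:
send_rows --deltas '[0,36,0,0,0,0,65,0,36,0,0,0,0,65,0,20,0,0,0,0,65,0,0,0,0,0,0,65,0,0,0,0,0,0,65,0,0,0,0,0,0,65]'

```text
time: 45.52
ee_pos: [0.4331, -0.2727, 0.1745]
tool_rot: [[0.981, -0.196, -0.0], [-0.196, -0.981, 0.001], [-0.0, -0.001, -1.0]]
force: [-0.0, -0.2, 0.2]
grip_width: 0.065
grasp_force: 0.0
```

```bash
python3 - <<'E'
from h import *
for n in("scene","side"):
    print(n); d,P,H=bottles(n); cv2.imwrite(f"pics/{n}4.png",d["color"])
    m=big(inbox(P,.6,.85,-.1,.2,.03,.1)); print("glass",P[m].mean(0))
E
```

```text
scene
red 228 top 0.1191 enc [474.6 -57.9] 18.8
  coaster 207 [475.7 -59.1] 30.0
yellow 33 top 0.1162 enc [601.4 -35. ] 16.3
  coaster 48 [596.6 -46.7] 21.1
blue 228 top 0.1194 enc [492.3  32.7] 19.0
  coaster 161 [494.9  32.1] 29.0
glass [0.76708814 0.00876361 0.0646991 ]
side
yellow 202 top 0.1174 enc [594.7 -33.4] 19.0
  coaster 158 [598.  -35.8] 29.0
glass [0.77290968 0.00528045 0.06208083]
```

View pics/side4.png

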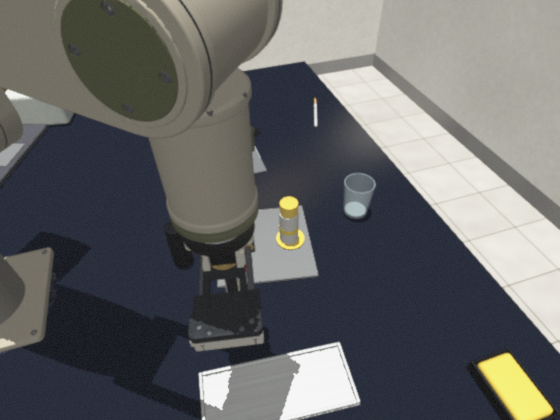

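The side view shows yellow upright on its coaster at (289,225); the arm hides red and blue here. In the scene view their tops are at the right height and within about 3 mm of their coaster centres, and the glass has not moved. I'm handing in.

```bash
python3 -c "
from bench import manip
print(manip.sign_off())"
```

```text
the job is handed in; nothing more can be done
None
```

The job is handed in, with no verdict returned: by the last camera checks each bottle is upright within about 4 mm of the middle of its own coaster, the model is within about 2 mm of the middle of the slab, and the glass has not moved.

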